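Fan three wax scrapers out along the bench tray

ROBOT

A 6-joint arm with a two-finger parallel gripper is mounted at the origin on the work surface. World frame = base frame: x ahead of the robot, y to its left, z up, the work surface at z = 0. Lengths are in m, angles in rad, forces in N, time in s.
With the tool pointing down it reaches from about 0.3 to 0.75 m from the base axis. Payload 8.5 kg.
Tool frame: the origin (TCP) lies between the finger pads; the fingertips stand 11 mm ahead of it and the grasp point (between the pads) lies 8 mm behind it; z points along the fingers, x is the direction in which the jaws open and shut, and the axes are right-handed (so a half turn about z gives the same grasp; the last joint's range is limited). The gripper opens to 85 mm and grips with 20 to 120 N. Pads are 22 mm wide; open, the fingers measure 114 mm over their backs; the gripper's body (76 mm by 85 mm) begins 54 mm behind the grasp point. The pads swing forward as they close: fully open they stand 13 mm farther back than shut.
Start: joints at [-1.434, 0.381, 1.297, -0, 1.464, -0.215], TCP at [0.19, -0.516, 0.242] pointing down, gripper open.
Joint ranges: [-3.11, 3.11], [-0.89, 2.33], [0.22, 2.48], [-1.42, 4.56], [0.17, 2.85], [-2.88, 2.88]. Speed limits (rad/s): [2.39, 2.39, 3.14, 3.14, 3.14, 3.14].

INTERFACE

Orientations are given as a unit quaternion [w, x, y, z].
In Python, from workcell import monitor, cams, workorder gives the robot as it stands. The module is installed in compiled form; this text tells all that it offers.
- The arm moves only by the tool arm_command, never from a script. Its argument "deltas" is a list of rows, each an object with "fingers": the opening, from 0 (shut) to 1 (fully open); "travel": the shift along the tool's x, y, z in mm, a list of three; "turn": the turn, a rotation vector about the tool's x, y, z in degrees, a list of three. In form: [{"fingers": fingers, "travel": [tx, ty, tz], "turn": [ax, ay, az]}, ...]. A call has 1 to 12 rows; each row shifts and turns the commanded pose from where the row before left it, along the tool's axes as they then stand; what a row does not reach is not made up. A row lasts 1/12 s, in which the tool goes at most 41.7 mm and 7.16 degrees, less where a joint would pass 70% of its speed; a pose out of reach is approached as far as the arm can. A call is refused whole if a number of a shift passes 41.7 or a number of a turn 7.16, either way. A call with a gripper value outside its range is refused whole. The fingers move at their own pace and stop on an object; the grip force is fixed at half the most. Time passes only in rows, so rows that do not move let the fingers close. It gives the time, the measured TCP pose, the force and the opening at its end, in the units of the state.
- monitor.get_state(): the state, without advancing time (a new reading comes with each control period).
- cams.read_camera(name): name is "scene" or "top" or "wrist"; returns (picture, depth): 420x560x3 uint8, red, green, blue; 420x560 float32, m along the optical axis (not along the pixel's ray), 0 where there is no reading.
- cams.camera_params(name): a dict with "intrinsics" (3x3 intrinsics, pixels), "k1" (the pictures are not rectified: a ray, as slopes to the right and down, at radius r is drawn at 1 + k1 r^2 times it, then the intrinsics apply), "cam_to_world" (4x4, takes a point from camera to world coordinates). Camera axes: x right, y down, z forward; pixel columns grow to the right and rows downward; lengths in m; the calibration is good to about 2 mm. A picture is of the moment at which its call begins: read the wrist's pose just before it. camera_params takes no time and is no camera call; for the wrist camera it gives the pose at the moment of the call.
- workorder.finish_job(): hands the job in, once; it reports no verdict.
The state is a dict: "time": time; "joints": joint angles; "joint_velocities": joint speeds; "effort": joint torques, N m; "tcp_pos": TCP position; "eef_rot": TCP orientation; "wrist_force": force on the tool from outside, world axes, zero at the start; "torque": the same for the moment, N m; "opening": opening from 0.0 (shut) to 1.0 (fully open).
Only numpy, scipy, OpenCV 4.12 (cv2) and the standard library are available. Lean on these libraries where they do the work, as an engineer would, in place of code of your own. Each camera call takes 0.05 s, during which the arm holds its last target. There are 200 camera calls.

TASK

Set out the wax scrapers on the tray for the next board. First lay the red one flat on the tray, its end pushed fully home under the orange lip; then lay the yellow one overlapping the red, and the blue one overlapping the yellow, like roof shingles stepping away from the lip: each covers about a third of the one before and its far end rests on the tray floor. Keep the row straight along the black centre strip, set each scraper down gently without dropping it, and leave everything else on the bench where it is.

Things in the scene. Friction and masses are not known exactly. Their poses are not given: they have to be found in the camera images.
- tray: grey tray fixed to the bench, 310 x 150 mm outside, floor 4 mm thick (top at z = 4 mm). Origin: centre of its underside; x along its length, away from the orange lip; z up. A rim 10 mm high over the bench and 4 mm thick runs along both sides and the +x end: 142 mm wide inside. A flat black strip 70 mm wide marks the centre line.
- tray_home (a point): point on the tray floor, on the centre line, at the inner face of the orange end wall (tray x = -145 mm), under the lip; axes as the tray's. The lip overhangs it by 20 mm over the full width: slot 14 mm high above the floor, lip top 18 mm above the floor. Red fully home lies flat, its end touching the wall: its centre 55 mm on in +x.
- tray_row (a point): point on the tray floor, on the centre line, 128 mm in +x from tray_home, axes as the tray's: the ideal place for yellow's centre seen from above; blue's ideal centre is 73 mm further on in +x. Steps of 73 mm cover a third (37 mm) of the one before; yellow and blue then slope 0.11 rad, high end towards the lip.
- red_scraper: Red plastic wax scraper, loose, lying flat on the bench at the start: plate 110 x 54 x 8 mm, about 70 g, with a 10 x 10 mm notch in one corner. Origin: centre of its underside; x along its length, y along its width, z out of its top face. Grip it across its 54 mm width, from above; either end may lead.
- yellow_scraper: Yellow plastic wax scraper, loose, lying flat on the bench at the start: plate 110 x 54 x 8 mm, about 70 g, with a 10 x 10 mm notch in one corner. Origin: centre of its underside; x along its length, y along its width, z out of its top face. Grip it across its 54 mm width, from above; either end may lead.
- blue_scraper: Blue plastic wax scraper, loose, lying flat on the bench at the start: plate 110 x 54 x 8 mm, about 70 g, with a 10 x 10 mm notch in one corner. Origin: centre of its underside; x along its length, y along its width, z out of its top face. Grip it across its 54 mm width, from above; either end may lead.
- brush: bystander: hand brush lying bristles down, wooden block 60 x 130 mm, 42 mm high; origin at the centre of its underside, length along y.
- wax_bar: bystander: green bar of wax, 50 x 100 x 25 mm; origin at the centre of its underside.
- cleaner_jar: bystander: brick-red jar with white lid, 80 mm across, 110 mm high; origin at the centre of its underside.
- cork_block: bystander: cork block 90 x 60 x 35 mm; origin at the centre of its underside.
Not all that is in view belongs to the job. Of the things shaped like the red_scraper, the red one is meant. Several things have the shape of the blue_scraper; the one meant has the colours described above.

How it is judged:
By the outcome, as a careful person would: the job done as asked, in the order asked, and still so for the second after the job is handed in, with the robot touching nothing.
It also fails if it takes over 72 s, if anything falls off the work surface, if the arm or the gripper's body presses on something with over 40 N, if the wrist force passes 120 N, or if a joint passes its speed limit or range.

## Working session

There is one attempt and no reset: what is moved stays moved. The work goes in short steps, Python scripts to look and compute and a tool call to move; the robot and the scene stay as the last step left them, time stands still between calls to the robot, and variables do not carry over. Pictures are saved under pics/ and viewed, about 8 in all and at most 12, crops included, and the job is handed in when it is done.

Besides the shell and the picture viewer there is one more tool, called as name(argument=value, ...) on one line, values as JSON. arm_command: Moves the arm, as the interface text tells. Its arguments: {"type":"object","properties":{"deltas":{"type":"array","items":{"type":"object","properties":{"fingers":{"type":"number"},"travel":{"type":"array","items":{"type":"number"}},"turn":{"type":"array","items":{"type":"number"}}}}}},"required":["deltas"]}

```bash
mkdir -p pics; cat > h.py <<'E'
import numpy as np, cv2
from workcell import monitor, cams, workorder
from scipy.spatial.transform import Rotation as R
def grab(n):
    p=cams.camera_params(n); im,d=cams.read_camera(n); return im,d,p
def ray(p,uv):
    K=np.array(p['intrinsics']); uv=np.atleast_2d(np.array(uv,float))
    q=(uv-K[:2,2])/[K[0,0],K[1,1]]; s=q.copy()
    for _ in range(20): s=q/(1+p['k1']*(s**2).sum(1,keepdims=True))
    T=np.array(p['cam_to_world']); d=np.c_[s,np.ones(len(s))]@T[:3,:3].T
    return T[:3,3],d
def plane(p,uv,z):
    o,d=ray(p,uv); return o+d*((z-o[2])/d[:,2])[:,None]
def proj(p,X):
    T=np.linalg.inv(np.array(p['cam_to_world'])); X=np.atleast_2d(X)@T[:3,:3].T+T[:3,3]
    s=X[:,:2]/X[:,2:]; s=s*(1+p['k1']*(s**2).sum(1,keepdims=True)); K=np.array(p['intrinsics'])
    return s*[K[0,0],K[1,1]]+K[:2,2]
def cloud(p,d):
    v,u=np.mgrid[:d.shape[0],:d.shape[1]]; uv=np.c_[u.ravel(),v.ravel()]
    o,r=ray(p,uv); return (o+r*d.ravel()[:,None]).reshape(*d.shape,3)
def save(n,im): cv2.imwrite('pics/'+n,im[:,:,::-1])
E
python3 - <<'E'
from h import *
for n in ['scene','top']:
    im,d,p=grab(n); save(n+'0.png',im); np.savez(n+'0.npz',im=im,d=d)
    print(n,np.round(p['cam_to_world'],3).tolist(),np.round(p['intrinsics'],1).tolist(),p['k1'])
s=monitor.get_state(); print(s)
E
```

```text
scene [[0.653, 0.648, -0.393, 1.106], [0.758, -0.554, 0.345, -0.455], [0.005, -0.523, -0.852, 1.167], [0.0, 0.0, 0.0, 1.0]] [[396.7, 0.0, 281.9], [0.0, 396.7, 212.0], [0.0, 0.0, 1.0]] 0.0021685830913631557
top [[-0.027, -0.986, 0.165, 0.365], [-1.0, 0.028, 0.008, 0.003], [-0.013, -0.165, -0.986, 1.386], [0.0, 0.0, 0.0, 1.0]] [[390.0, 0.0, 283.0], [0.0, 390.0, 216.2], [0.0, 0.0, 1.0]] -0.09014139257641449
{'time': 0.1, 'joints': array([-1.43430957e+00,  3.81112861e-01,  1.29814163e+00,  1.50108232e-05,
        1.46361765e+00, -2.15326633e-01]), 'joint_velocities': array([-1.63704410e-03, -6.69039667e-04, -3.17885318e-03, -5.63058044e-04,
        7.16325225e-04,  7.38876172e-05]), 'effort': array([ 3.22001026e-03, -4.49223876e+01, -2.31655508e+01, -1.84771020e-04,
        3.64260071e-03,  1.85157216e-05]), 'tcp_pos': array([ 0.18948381, -0.51606796,  0.2417966 ]), 'eef_rot': array([-4.74906155e-04,  8.19938602e-01, -5.72451116e-01, -4.28706512e-04]), 'wrist_force': array([ 0.09583033, -0.14576678, -0.05225373]), 'torque': array([0.01585877, 0.05479315, 0.0329298 ]), 'opening': 0.9986620627868128}
```

View pics/top0.png

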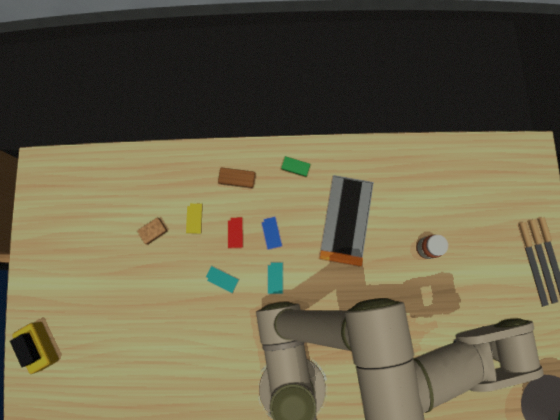

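View pics/scene0.png

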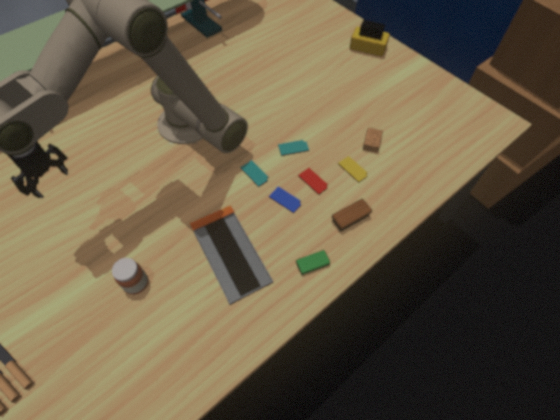

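Top view: red scraper (235,232), yellow (195,218), blue (272,232), tray (346,220) with its orange lip at (342,258). Lookalikes are the teal plates at (222,279) and (275,278), not blue. The green wax (296,166), brush (237,177), cork (152,230) and jar (435,245) are bystanders.

```bash
cat >> h.py <<'E'
HSV={'red':[(0,8),(172,180)],'yellow':[(22,33)],'blue':[(108,128)],'orange':[(7,16)]}
def mask(im,c,smin=150,vmin=70):
    h=cv2.cvtColor(im,cv2.COLOR_RGB2HSV); m=np.zeros(im.shape[:2],np.uint8)
    for a,b in HSV[c]: m|=cv2.inRange(h,(a,smin,vmin),(b,255,255))
    return m
def rects(p,m,z,amin=80,roi=None):
    out=[]
    for c in cv2.findContours(m,cv2.RETR_EXTERNAL,cv2.CHAIN_APPROX_NONE)[0]:
        if cv2.contourArea(c)<amin: continue
        u=c[:,0].mean(0)
        if roi and not(roi[0]<u[0]<roi[1] and roi[2]<u[1]<roi[3]): continue
        w=plane(p,c[:,0],z)[:,:2]*1000
        r=cv2.minAreaRect(w.astype(np.float32)); b=cv2.boxPoints(r)
        e=b[1]-b[0] if np.linalg.norm(b[1]-b[0])>np.linalg.norm(b[2]-b[1]) else b[2]-b[1]
        out.append((np.round(u),np.round(r[0],1),np.round(sorted(r[1]),1),round(np.degrees(np.arctan2(e[1],e[0]))%180,1)))
    return out
E
python3 - <<'E'
from h import *
for n in ['top','scene']:
    z=np.load(n+'0.npz'); im=z['im']; p=cams.camera_params(n); C=cloud(p,z['d'])
    for c in ['red','yellow','blue','orange']:
        m=mask(im,c)
        for r in rects(p,m,.022 if c=='orange' else .008,60): print(n,c,r, np.round(C[int(r[0][1]),int(r[0][0])],3))
    P=C[...,2]
    # tray floor/strip dark
    h=cv2.cvtColor(im,cv2.COLOR_RGB2HSV)
    m=((h[...,2]<55)&(abs(C[...,0]-.45)<.3)&(abs(P-.004)<.02)).astype(np.uint8)*255
    for r in rects(p,m,.004,150): print(n,'strip',r)
a=np.load('top0.npz')['im'][150:300,130:400]; save('crop0.png',cv2.resize(a,None,fx=2.9,fy=2.9,interpolation=cv2.INTER_CUBIC))
E
```

```text
top red (array([235., 233.]), array([543.5, 187.2]), array([ 50.2, 108.2]), np.float32(179.7)) [0.54  0.188 0.003]
top yellow (array([ 36., 346.]), array([146.3, 920.5]), array([124.2, 169.1]), np.float32(28.9)) [0.157 0.877 0.066]
top yellow (array([194., 218.]), array([598.6, 336.9]), array([ 53.3, 103.1]), np.float32(177.5)) [0.599 0.336 0.006]
top blue (array([271., 233.]), array([538.2,  58.6]), array([ 47.3, 103.6]), np.float32(11.3)) [0.537 0.059 0.006]
top orange (array([340., 258.]), array([ 440.7, -183.6]), array([ 32.8, 149. ]), np.float32(78.3)) [ 0.44  -0.18   0.024]
top orange (array([236., 177.]), array([741.3, 179.6]), array([ 57.7, 127.5]), np.float32(81.2)) [0.735 0.177 0.046]
top strip (array([347., 216.]), array([ 591.2, -215.4]), array([ 66.9, 270. ]), np.float32(168.5))
scene red (array([313., 180.]), array([543.2, 186.9]), array([ 53.4, 107.6]), np.float32(0.5)) [0.541 0.188 0.006]
scene yellow (array([353., 169.]), array([599.6, 335.1]), array([ 49.6, 104.6]), np.float32(177.7)) [0.603 0.33  0.013]
scene yellow (array([368.,  43.]), array([121.9, 934.4]), array([159.7, 171.9]), np.float32(120.1)) [0.171 0.866 0.052]
scene blue (array([285., 199.]), array([538.9,  57.1]), array([40.1, 94.4]), np.float32(11.7)) [0.537 0.058 0.005]
scene orange (array([211., 218.]), array([ 441.6, -184.8]), array([ 32.1, 147.2]), np.float32(77.2)) [ 0.443 -0.189  0.024]
scene strip (array([232., 256.]), array([ 583.4, -214.3]), array([ 65.9, 274.2]), np.float32(168.3))
scene strip (array([484.,  13.]), array([ 333. , 1527.4]), array([164.2, 317.8]), np.float32(25.2))
```

View pics/crop0.png

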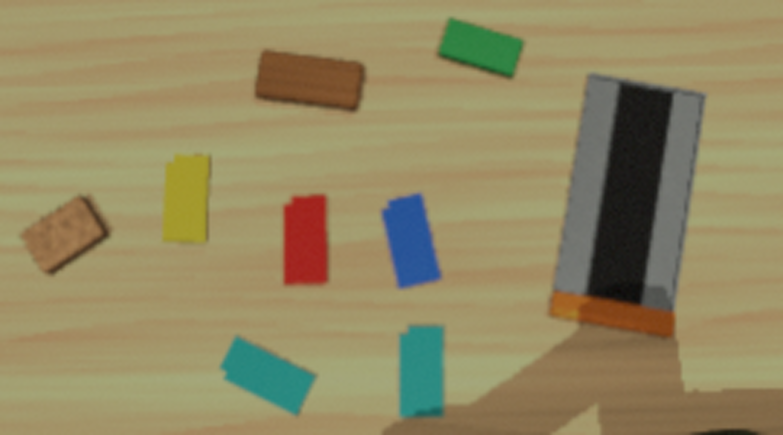

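```bash
cat >> h.py <<'E'
def plan(pos,yaw,tilt=0,dmax=35,amax=6.5):
    """pos mm; yaw deg of tool x; tilt: about world dir of tool x, deg. prints turn (tool rotvec) then travel in the turned tool axes"""
    s=monitor.get_state(); w=s['eef_rot']; R0=R.from_quat([w[1],w[2],w[3],w[0]])
    y=np.radians(yaw); x=np.array([np.cos(y),np.sin(y),0]); z=np.array([0,0,-1.])
    R1=R.from_rotvec(np.radians(tilt)*x)*R.from_matrix(np.c_[x,np.cross(z,x),z])
    rv=np.degrees((R0.inv()*R1).as_rotvec()); k=int(np.ceil(abs(rv).max()/amax))
    d=np.array(pos)-s['tcp_pos']*1000; t1=R1.inv().apply(d); t0=R0.inv().apply(d); n=int(np.ceil(abs(t1).max()/dmax))
    f=lambda a:np.round(a,2).tolist()
    print('t',round(s['time'],2),'tcp',f(s['tcp_pos']*1000),'xyaw',round(np.degrees(np.arctan2(*R0.as_matrix()[1::-1,0])),2),'zaxis',np.round(R0.as_matrix()[:,2],3).tolist(),'F',f(s['wrist_force']),'open',round(s['opening'],3))
    print('turn',f(rv),k,'rows of',f(rv/max(k,1)),'| travel then',f(t1),n,'rows of',f(t1/max(n,1)),'| travel before turn',f(t0))
E
python3 -c "
from h import *
plan([543,187,110],-90)"
```

```text
t 0.1 tcp [189.48, -516.07, 241.8] xyaw -69.84 zaxis [-0.0, 0.001, -1.0] F [0.1, -0.15, -0.05] open 0.999
turn [-0.0, 0.07, 20.16] 4 rows of [-0.0, 0.02, 5.04] | travel then [-703.07, -353.52, 131.8] 21 rows of [-33.48, -16.83, 6.28] | travel before turn [-538.02, -574.1, 132.63]
```

arm_command(deltas=[{"turn": [0,0,5],"fingers": 1},{"turn": [0,0,5],"fingers": 1},{"turn": [0,0,5],"fingers": 1},{"turn": [0,0,5],"fingers": 1},{"travel": [-29.3,-14.7,5.5],"fingers": 1},{"travel": [-29.3,-14.7,5.5],"fingers": 1},{"travel": [-29.3,-14.7,5.5],"fingers": 1},{"travel": [-29.3,-14.7,5.5],"fingers": 1},{"travel": [-29.3,-14.7,5.5],"fingers": 1},{"travel": [-29.3,-14.7,5.5],"fingers": 1},{"travel": [-29.3,-14.7,5.5],"fingers": 1},{"travel": [-29.3,-14.7,5.5],"fingers": 1}])

```text
validation failed for argument at $.de...
```

arm_command(deltas=[{"travel": [-29.3,-14.7,5.5],"fingers": 1},{"travel": [-29.3,-14.7,5.5],"fingers": 1},{"travel": [-29.3,-14.7,5.5],"fingers": 1},{"travel": [-29.3,-14.7,5.5],"fingers": 1},{"travel": [-29.3,-14.7,5.5],"fingers": 1},{"travel": [-29.3,-14.7,5.5],"fingers": 1},{"travel": [-29.3,-14.7,5.5],"fingers": 1},{"travel": [-29.3,-14.7,5.5],"fingers": 1},{"travel": [-29.3,-14.7,5.5],"fingers": 1},{"travel": [-29.3,-14.7,5.5],"fingers": 1},{"travel": [-29.3,-14.7,5.5],"fingers": 1},{"travel": [-29.3,-14.7,5.5],"fingers": 1}])

```text
validation failed for argument at $.de...
```

arm_command(deltas=[{"travel": [-29.3,-14.7,5.5],"fingers": 1},{"travel": [-29.3,-14.7,5.5],"fingers": 1},{"travel": [-29.3,-14.7,5.5],"fingers": 1},{"travel": [-29.3,-14.7,5.5],"fingers": 1},{"fingers": 0.85},{"fingers": 0.85}])

```text
validation failed for argument at $.de...
```

```bash
python3 - <<'E'
from h import *
plan([543,187,40],-90)
im,d,p=grab('wrist'); save('w1.png',im)
for c in ['red','yellow','blue']:
    for r in rects(p,mask(im,c),.008,1000): print(c,r)
E
```

```text
t 0.1 tcp [189.48, -516.07, 241.8] xyaw -69.84 zaxis [-0.0, 0.001, -1.0] F [0.1, -0.15, -0.05] open 0.999
turn [-0.0, 0.07, 20.16] 4 rows of [-0.0, 0.02, 5.04] | travel then [-703.07, -353.52, 201.8] 21 rows of [-33.48, -16.83, 9.61] | travel before turn [-537.93, -574.08, 202.63]
```

View pics/w1.png

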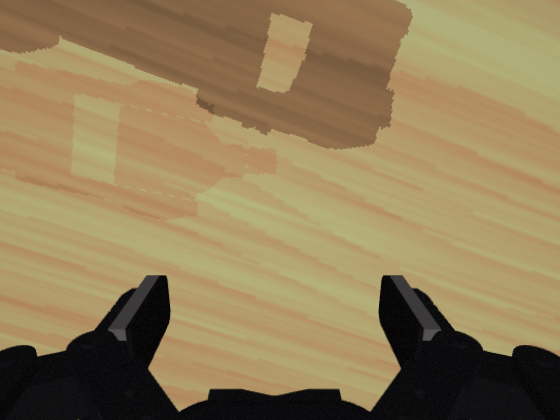

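The moves were refused because every row needs all three keys; the wrist picture shows only bare bench between the open fingers (150,300 and 400,300). I'll resend with full rows.

arm_command(deltas=[{"fingers": 1,"travel": [0,0,0],"turn": [0,0,5]},{"fingers": 1,"travel": [0,0,0],"turn": [0,0,5]},{"fingers": 1,"travel": [0,0,0],"turn": [0,0,5]},{"fingers": 1,"travel": [0,0,0],"turn": [0,0,5]},{"fingers": 1,"travel": [-29.3,-14.7,5.5],"turn": [0,0,0]},{"fingers": 1,"travel": [-29.3,-14.7,5.5],"turn": [0,0,0]},{"fingers": 1,"travel": [-29.3,-14.7,5.5],"turn": [0,0,0]},{"fingers": 1,"travel": [-29.3,-14.7,5.5],"turn": [0,0,0]},{"fingers": 1,"travel": [-29.3,-14.7,5.5],"turn": [0,0,0]},{"fingers": 1,"travel": [-29.3,-14.7,5.5],"turn": [0,0,0]},{"fingers": 1,"travel": [-29.3,-14.7,5.5],"turn": [0,0,0]},{"fingers": 1,"travel": [-29.3,-14.7,5.5],"turn": [0,0,0]}])

```text
time: 1.15
tcp_pos: [0.3068, -0.28, 0.198]
eef_rot: [-0.0, 0.708, -0.706, -0.0]
wrist_force: [0.7, -0.9, 0.1]
opening: 1.0
```

arm_command(deltas=[{"fingers": 1,"travel": [-29.3,-14.7,5.5],"turn": [0,0,0]},{"fingers": 1,"travel": [-29.3,-14.7,5.5],"turn": [0,0,0]},{"fingers": 1,"travel": [-29.3,-14.7,5.5],"turn": [0,0,0]},{"fingers": 1,"travel": [-29.3,-14.7,5.5],"turn": [0,0,0]},{"fingers": 1,"travel": [-29.3,-14.7,5.5],"turn": [0,0,0]},{"fingers": 1,"travel": [-29.3,-14.7,5.5],"turn": [0,0,0]},{"fingers": 1,"travel": [-29.3,-14.7,5.5],"turn": [0,0,0]},{"fingers": 1,"travel": [-29.3,-14.7,5.5],"turn": [0,0,0]},{"fingers": 1,"travel": [-29.3,-14.7,5.5],"turn": [0,0,0]},{"fingers": 1,"travel": [-29.3,-14.7,5.5],"turn": [0,0,0]},{"fingers": 1,"travel": [-29.3,-14.7,5.5],"turn": [0,0,0]},{"fingers": 1,"travel": [-29.3,-14.7,5.5],"turn": [0,0,0]}])

```text
time: 2.15
tcp_pos: [0.4823, 0.0722, 0.1319]
eef_rot: [0.0, 0.708, -0.706, -0.0]
wrist_force: [0.2, -0.2, -0.3]
opening: 1.0
```

arm_command(deltas=[{"fingers": 0.85,"travel": [-29.3,-14.7,5.5],"turn": [0,0,0]},{"fingers": 0.85,"travel": [-29.3,-14.7,5.5],"turn": [0,0,0]},{"fingers": 0.85,"travel": [-29.3,-14.7,5.5],"turn": [0,0,0]},{"fingers": 0.85,"travel": [-29.3,-14.7,5.5],"turn": [0,0,0]},{"fingers": 0.85,"travel": [0,0,0],"turn": [0,0,0]},{"fingers": 0.85,"travel": [0,0,0],"turn": [0,0,0]}])

```text
time: 2.65
tcp_pos: [0.5402, 0.189, 0.1095]
eef_rot: [0.001, 0.709, -0.705, -0.0]
wrist_force: [0.1, -0.3, -0.8]
opening: 0.848
```

```bash
python3 - <<'E'
from h import *
plan([543,187,40],-90)
im,d,p=grab('wrist'); save('w2.png',im)
for c in ['red','yellow','blue']:
    for r in rects(p,mask(im,c),.008,1000): print(c,r)
E
```

```text
t 2.65 tcp [540.24, 188.97, 109.46] xyaw -89.71 zaxis [-0.001, -0.0, -1.0] F [0.09, -0.25, -0.75] open 0.848
turn [0.07, -0.01, 0.29] 1 rows of [0.07, -0.01, 0.29] | travel then [1.97, -2.76, 69.46] 2 rows of [0.98, -1.38, 34.73] | travel before turn [1.96, -2.84, 69.46]
red (array([276., 204.]), array([543.2, 187.1]), array([ 54.3, 110.3]), np.float32(0.1))
yellow (array([ 44., 119.]), array([598.6, 334. ]), array([ 57.5, 110.2]), np.float32(177.8))
blue (array([466., 210.]), array([538.3,  58.9]), array([ 55.8, 110.7]), np.float32(11.7))
```

View pics/w2.png

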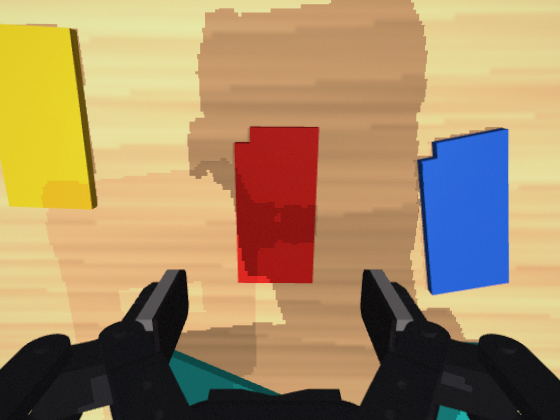

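The picture shows red at (277,204), notch at its far-left corner, squarely between the fingers (175,270 and 373,270), blue at right, yellow at left. Sizes match. I'll read the fingertip height from depth, then descend.

```bash
python3 - <<'E'
from h import *
im,d,p=grab('wrist'); C=cloud(p,d); s=monitor.get_state(); t=s['tcp_pos']
m=(d>0)&(C[...,2]>.06)&(C[...,2]<.2)
X=(C[m]-t)*1000
lo=X[X[:,2]<np.percentile(X[:,2],100)]
for sgn in (1,-1):
    q=X[(X[:,1]*sgn>10)&(abs(X[:,0])<30)]; z=q[:,2]; print(len(q),'lowest z rel TCP',np.round(np.percentile(z,[0.2,1,3,10]),1), np.round(q[z<np.percentile(z,3)].mean(0),1))
E
```

```text
18404 lowest z rel TCP [-0.9  2.4  8.1 22.9] [ 3.7 38.   3.8]
18990 lowest z rel TCP [-1.   2.6  8.4 23.4] [  3.9 -38.5   3.9]
```

arm_command(deltas=[{"fingers": 0.85,"travel": [1,-1.4,25],"turn": [0,0,0.3]},{"fingers": 0.85,"travel": [1,-1.4,25],"turn": [0,0,0]},{"fingers": 0.85,"travel": [0,0,20],"turn": [0,0,0]},{"fingers": 0.85,"travel": [0,0,12],"turn": [0,0,0]},{"fingers": 0.85,"travel": [0,0,5],"turn": [0,0,0]},{"fingers": 0.85,"travel": [0,0,0],"turn": [0,0,0]},{"fingers": 0.85,"travel": [0,0,0],"turn": [0,0,0]}])

```text
time: 3.33
tcp_pos: [0.5435, 0.1853, 0.0242]
eef_rot: [0.0, -0.706, 0.708, -0.0]
wrist_force: [-0.2, 0.7, 0.7]
opening: 0.845
```

arm_command(deltas=[{"fingers": 0.85,"travel": [-1.8,0,8],"turn": [0,0,0]},{"fingers": 0.85,"travel": [0,0,5],"turn": [0,0,0]},{"fingers": 0.85,"travel": [0,0,2],"turn": [0,0,0]},{"fingers": 0.85,"travel": [0,0,0],"turn": [0,0,0]},{"fingers": 0.85,"travel": [0,0,0],"turn": [0,0,0]},{"fingers": 0.85,"travel": [0,0,0],"turn": [0,0,0]}])

```text
time: 3.83
tcp_pos: [0.5433, 0.1877, 0.0085]
eef_rot: [0.0, -0.706, 0.708, -0.0]
wrist_force: [-0.6, -0.1, 0.5]
opening: 0.848
```

arm_command(deltas=[{"fingers": 0.85,"travel": [0,0,1.5],"turn": [0,0,0]},{"fingers": 0.7,"travel": [0,0,0],"turn": [0,0,0]},{"fingers": 0.5,"travel": [0,0,0],"turn": [0,0,0]},{"fingers": 0.4,"travel": [0,0,0],"turn": [0,0,0]},{"fingers": 0.3,"travel": [0,0,0],"turn": [0,0,0]},{"fingers": 0.3,"travel": [0,0,0],"turn": [0,0,0]},{"fingers": 0.3,"travel": [0,0,0],"turn": [0,0,0]}])

```text
time: 4.42
tcp_pos: [0.5436, 0.1879, 0.0078]
eef_rot: [0.001, -0.706, 0.708, -0.0]
wrist_force: [-1.1, 0.5, 7.6]
opening: 0.607
```

arm_command(deltas=[{"fingers": 0.75,"travel": [0,0,0],"turn": [0,0,0]},{"fingers": 0.75,"travel": [0,0,0],"turn": [0,0,0]},{"fingers": 0.75,"travel": [0,0,-2],"turn": [0,0,0]},{"fingers": 0.3,"travel": [0,0,0],"turn": [0,0,0]},{"fingers": 0.3,"travel": [0,0,0],"turn": [0,0,0]},{"fingers": 0.3,"travel": [0,0,0],"turn": [0,0,0]},{"fingers": 0.3,"travel": [0,0,0],"turn": [0,0,0]},{"fingers": 0.3,"travel": [0,0,0],"turn": [0,0,0]}])

```text
time: 5.08
tcp_pos: [0.5433, 0.1877, 0.0095]
eef_rot: [0.0, -0.706, 0.708, -0.0]
wrist_force: [-1.0, -0.9, 7.8]
opening: 0.604
```

arm_command(deltas=[{"fingers": 0.3,"travel": [0,0,-5],"turn": [0,0,0]},{"fingers": 0.3,"travel": [0,0,-15],"turn": [0,0,0]},{"fingers": 0.3,"travel": [0,0,-30],"turn": [0,0,0]},{"fingers": 0.3,"travel": [0,0,-30],"turn": [0,0,0]},{"fingers": 0.3,"travel": [0,0,0],"turn": [0,0,0]},{"fingers": 0.3,"travel": [0,0,0],"turn": [0,0,0]}])

```text
time: 5.58
tcp_pos: [0.5438, 0.1878, 0.0903]
eef_rot: [0.001, -0.706, 0.708, -0.001]
wrist_force: [-0.9, -0.4, -1.6]
opening: 0.607
```

```bash
python3 - <<'E'
from h import *
# tray refined: lip centre and strip fits, both cams
ax=np.array([np.cos(np.radians(-11.8)),np.sin(np.radians(-11.8))])
print('over tray x=-60', [578,-212.8]+ax*-60)
plan([519.3,-200.5,80],-101.8)
im,d,p=grab('wrist'); save('w3.png',im)
# underside/top of red relative to TCP
C=cloud(p,d); m=cv2.erode(mask(im,'red'),np.ones((5,5)))>0; X=(C[m]-monitor.get_state()['tcp_pos'])*1000
print('red cloud',len(X),np.round(np.percentile(X,[1,50,99],axis=0),1).tolist())
E
```

```text
over tray x=-60 [ 519.26795667 -200.53023689]
t 5.58 tcp [543.81, 187.77, 90.3] xyaw -90.14 zaxis [0.003, 0.0, -1.0] F [-0.87, -0.43, -1.62] open 0.607
turn [-0.18, 0.04, 11.66] 2 rows of [-0.09, 0.02, 5.83] | travel then [385.08, -55.41, 10.3] 12 rows of [32.09, -4.62, 0.86] | travel before turn [388.33, 23.59, 10.06]
red cloud 28712 [[-48.7, -26.3, -1.5], [10.6, -1.3, -0.1], [55.4, 24.5, 1.3]]
```

arm_command(deltas=[{"fingers": 0.3,"travel": [0,0,0],"turn": [0,0,5.8]},{"fingers": 0.3,"travel": [0,0,0],"turn": [0,0,5.8]},{"fingers": 0.3,"travel": [32,-4.6,0],"turn": [0,0,0]},{"fingers": 0.3,"travel": [32,-4.6,0],"turn": [0,0,0]},{"fingers": 0.3,"travel": [32,-4.6,0],"turn": [0,0,0]},{"fingers": 0.3,"travel": [32,-4.6,0],"turn": [0,0,0]},{"fingers": 0.3,"travel": [32,-4.6,0],"turn": [0,0,0]},{"fingers": 0.3,"travel": [32,-4.6,0],"turn": [0,0,0]},{"fingers": 0.3,"travel": [32,-4.6,0],"turn": [0,0,0]},{"fingers": 0.3,"travel": [32,-4.6,0],"turn": [0,0,0]},{"fingers": 0.3,"travel": [32,-4.6,0],"turn": [0,0,0]},{"fingers": 0.3,"travel": [32,-4.6,0],"turn": [0,0,0]}])

```text
time: 6.63
tcp_pos: [0.5221, -0.1363, 0.0874]
eef_rot: [-0.001, -0.631, 0.776, 0.001]
wrist_force: [0.9, -0.3, 0.0]
opening: 0.607
```

arm_command(deltas=[{"fingers": 0.3,"travel": [32,-4.6,0],"turn": [0,0,0]},{"fingers": 0.3,"travel": [32,-4.6,0],"turn": [0,0,0]},{"fingers": 0.3,"travel": [0,0,0],"turn": [0,0,0]},{"fingers": 0.3,"travel": [0,0,0],"turn": [0,0,0]},{"fingers": 0.3,"travel": [0,0,0],"turn": [0,0,0]}])

```text
time: 7.05
tcp_pos: [0.5185, -0.1988, 0.0877]
eef_rot: [-0.0, -0.631, 0.776, 0.001]
wrist_force: [-0.7, 0.9, -0.7]
opening: 0.609
```

```bash
cat >> h.py <<'E'
def tray(p,im,d,zr=.004):
    """fit strip edges (dark/grey boundary) with points on the floor plane"""
    C=cloud(p,d); h=cv2.cvtColor(im,cv2.COLOR_RGB2HSV)
    v,u=np.mgrid[:420,:560]; F=plane(p,np.c_[u.ravel(),v.ravel()],zr).reshape(420,560,3)*1000
    return F,h,C
E
python3 - <<'E'
from h import *
plan([519.3,-200.5,80],-101.8)
im,d,p=grab('wrist'); save('w4.png',im); np.savez('w4.npz',im=im,d=d,**{k:np.array(v) for k,v in p.items()})
for r in rects(p,mask(im,'orange'),.022,300): print('orange',r)
for r in rects(p,mask(im,'red'),.089,1000): print('red',r)
E
```

```text
t 7.05 tcp [518.51, -198.79, 87.75] xyaw -101.76 zaxis [-0.002, 0.002, -1.0] F [-0.67, 0.85, -0.66] open 0.609
turn [0.13, 0.07, 0.04] 1 rows of [0.13, 0.07, 0.04] | travel then [1.52, -1.12, 7.75] 1 rows of [1.52, -1.12, 7.75] | travel before turn [1.53, -1.14, 7.74]
orange (array([208., 349.]), array([ 450.2, -139.9]), array([ 9.9, 32.3]), np.float32(165.5))
red (array([275., 270.]), array([ 520.6, -200.2]), array([ 53.1, 108.2]), np.float32(168.2))
```

View pics/w4.png

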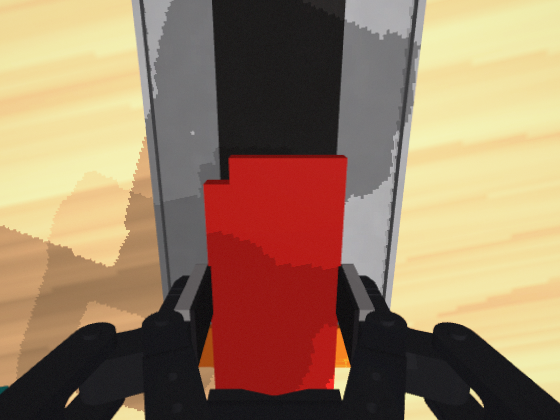

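Red is held straight (275,270) over the black strip (edges 213 and 343 at the top), parallel to it. I'll fit the strip edges for the centre line.

```bash
cat >> h.py <<'E'
def strip(p,im,r0,r1):
    h=cv2.cvtColor(im,cv2.COLOR_RGB2HSV); L=[];Rr=[]
    for v in range(r0,r1,3):
        c=np.where((h[v,150:420,2]<62)&(h[v,150:420,1]<90))[0]+150
        if len(c)<60: continue
        c0,c1=np.percentile(c,[0,100]); L.append([c0,v]);Rr.append([c1,v])
    a=plane(p,L,.004)[:,:2]*1000; b=plane(p,Rr,.004)[:,:2]*1000
    f=[cv2.fitLine(q.astype(np.float32),cv2.DIST_HUBER,0,.01,.01).ravel() for q in (a,b)]
    m=(a+b)/2; w=np.linalg.norm(a-b,axis=1)
    g=cv2.fitLine(m.astype(np.float32),cv2.DIST_HUBER,0,.01,.01).ravel()
    print('strip edges yaw',[round(float(np.degrees(np.arctan2(q[1],q[0]))),2) for q in f+[g]],'width med',np.round(np.percentile(w,[10,50,90]),1),'mid',np.round(g[2:],1))
    return g
E
python3 - <<'E'
from h import *
z=np.load('w4.npz'); p={k:z[k] for k in ('intrinsics','k1','cam_to_world')}; 
strip(p,z['im'],10,145)
for n in ['top','scene']:
    q=np.load(n+'0.npz'); p=cams.camera_params(n); im=q['im']
    m=mask(im,'orange'); c=[c for c in cv2.findContours(m,0,1)[0] if cv2.contourArea(c)>60]
    for k in c:
        w=plane(p,k[:,0],.022)[:,:2]*1000
        if 380<w[:,0].mean()<480:
            a=np.radians(-11.8); e=np.c_[np.cos(a),np.sin(a)]; s=(w@e.T).ravel(); t=w@[-np.sin(a),np.cos(a)]
            print(n,'lip s',np.round([s.min(),s.max()],1),'t',np.round([t.min(),t.max()],1))
# top: far rim edge
a=np.radians(-11.8); print('nominal tray centre s,t', 578*np.cos(a)-212.8*np.sin(a), 578*np.sin(-a)-212.8*np.cos(a))
E
```

```text
strip edges yaw [-11.75, -11.8, -11.85] width med [106.5 106.9 107.3] mid [ 598.2 -237.7]
top lip s [452.5 485.3] t [-164.1  -15.1]
scene lip s [453.2 486.1] t [-164.2  -17.1]
nominal tray centre s,t 609.3021105361869 -90.10426236393175
```

```bash
sed -i 's/\[v,150:420,2\]<62)&(h\[v,150:420,1\]<90))/[v,190:365,2]<50))/; s/\[0\]+150/[0]+190/' h.py
python3 - <<'E'
from h import *
z=np.load('w4.npz'); p={k:z[k] for k in ('intrinsics','k1','cam_to_world')}; 
g=strip(p,z['im'],10,145); a=np.radians(-11.8); print('t mid', g[2:]@[-np.sin(a),np.cos(a)])
q=np.load('top0.npz'); p=cams.camera_params('top'); C=cloud(p,q['d'])
h=cv2.cvtColor(q['im'],cv2.COLOR_RGB2HSV)
m=((h[...,2]<55)&(abs(C[...,0]-.55)<.25)&(abs(C[...,1]+.2)<.15)).astype(np.uint8)*255
c=max(cv2.findContours(m,0,1)[0],key=cv2.contourArea); w=plane(p,c[:,0],.004)[:,:2]*1000
s=w@[np.cos(a),np.sin(a)]; t=w@[-np.sin(a),np.cos(a)]; print('top strip s',s.min(),s.max(),'t',t.min(),t.max())
E
```

```text
strip edges yaw [-11.8, -12.04, -12.02] width med [68.7 68.9 69.2] mid [ 611.8 -221.3]
t mid -91.53494254270262
top strip s 487.83011555771816 757.6370030565163 t -124.03381543242898 -56.813598811007004
```

```bash
cat >> h.py <<'E'
YAW=-11.9; E=np.array([np.cos(np.radians(YAW)),np.sin(np.radians(YAW))]); N=np.array([-E[1],E[0]]); T0=np.array([577,-213.7])
def tr(x,y=0): return (T0+E*x+N*y)
def wt(w): q=np.asarray(w)[...,:2]-T0; return np.stack([q@E,q@N],-1)
E
python3 - <<'E'
from h import *
print(wt([518.5,-198.8]),wt([520.6,-200.2]))
plan([*tr(-60,-.1),17],-101.9)
E
```

```text
[-60.31521799   2.51683903] [-57.97166326   1.57995524]
t 7.1 tcp [518.72, -198.4, 88.03] xyaw -101.7 zaxis [-0.002, 0.001, -1.0] F [-0.81, 0.48, -0.73] open 0.605
turn [0.11, 0.05, 0.2] 1 rows of [0.11, 0.05, 0.2] | travel then [3.05, -0.19, 71.03] 3 rows of [1.02, -0.06, 23.68] | travel before turn [3.12, -0.31, 71.03]
```

arm_command(deltas=[{"fingers": 0.3,"travel": [1,0,25],"turn": [0,0,0.2]},{"fingers": 0.3,"travel": [1,0,25],"turn": [0,0,0]},{"fingers": 0.3,"travel": [0.5,0,14],"turn": [0,0,0]},{"fingers": 0.3,"travel": [0,0,5],"turn": [0,0,0]},{"fingers": 0.3,"travel": [0,0,2],"turn": [0,0,0]},{"fingers": 0.3,"travel": [0,0,0],"turn": [0,0,0]},{"fingers": 0.3,"travel": [0,0,0],"turn": [0,0,0]}])

```text
time: 7.68
tcp_pos: [0.5191, -0.2018, 0.0187]
eef_rot: [0.0, -0.63, 0.777, -0.001]
wrist_force: [0.6, -0.3, -0.2]
opening: 0.61
```

arm_command(deltas=[{"fingers": 0.3,"travel": [0,0,1],"turn": [0,0,0]},{"fingers": 0.3,"travel": [0,0,0.5],"turn": [0,0,0]},{"fingers": 0.3,"travel": [0,0,0],"turn": [0,0,0]}])

```text
time: 7.93
tcp_pos: [0.5187, -0.202, 0.0167]
eef_rot: [0.0, -0.63, 0.777, -0.0]
wrist_force: [-0.3, 0.2, -1.6]
opening: 0.607
```

arm_command(deltas=[{"fingers": 0.3,"travel": [0,0,1.5],"turn": [0,0,0]},{"fingers": 0.3,"travel": [0,0,0.5],"turn": [0,0,0]},{"fingers": 0.3,"travel": [0,0,0.5],"turn": [0,0,0]},{"fingers": 0.3,"travel": [0,0,0],"turn": [0,0,0]}])

```text
time: 8.27
tcp_pos: [0.5185, -0.202, 0.0137]
eef_rot: [-0.0, -0.63, 0.777, 0.0]
wrist_force: [0.2, -0.1, 0.1]
opening: 0.604
```

arm_command(deltas=[{"fingers": 0.3,"travel": [-0.7,5,0],"turn": [0,0,0]},{"fingers": 0.3,"travel": [0,6,0],"turn": [0,0,0]},{"fingers": 0.3,"travel": [0,6,0],"turn": [0,0,0]},{"fingers": 0.3,"travel": [0,5,0],"turn": [0,0,0]},{"fingers": 0.3,"travel": [0,4,0],"turn": [0,0,0]},{"fingers": 0.3,"travel": [0,2,0],"turn": [0,0,0]},{"fingers": 0.3,"travel": [0,0,0],"turn": [0,0,0]},{"fingers": 0.3,"travel": [0,0,0],"turn": [0,0,0]}])

```text
time: 8.93
tcp_pos: [0.4914, -0.1956, 0.0139]
eef_rot: [0.0, -0.63, 0.777, -0.0]
wrist_force: [-0.5, -0.1, -0.8]
opening: 0.607
```

arm_command(deltas=[{"fingers": 0.3,"travel": [0,1,0],"turn": [0,0,0]},{"fingers": 0.3,"travel": [0,1,0],"turn": [0,0,0]},{"fingers": 0.3,"travel": [0,0,0],"turn": [0,0,0]}])

```text
time: 9.18
tcp_pos: [0.4893, -0.195, 0.0138]
eef_rot: [-0.0, -0.63, 0.777, 0.0]
wrist_force: [0.7, -0.7, -1.0]
opening: 0.603
```

arm_command(deltas=[{"fingers": 0.3,"travel": [0,1,0],"turn": [0,0,0]},{"fingers": 0.3,"travel": [0,1,0],"turn": [0,0,0]},{"fingers": 0.3,"travel": [0,0,0],"turn": [0,0,0]}])

```text
time: 9.43
tcp_pos: [0.4887, -0.195, 0.0142]
eef_rot: [0.001, -0.63, 0.777, -0.002]
wrist_force: [5.9, 0.3, -1.1]
opening: 0.606
```

arm_command(deltas=[{"fingers": 0.3,"travel": [0,1,0],"turn": [0,0,0]},{"fingers": 0.3,"travel": [0,0,0],"turn": [0,0,0]}])

```text
time: 9.6
tcp_pos: [0.4887, -0.1951, 0.0145]
eef_rot: [0.002, -0.629, 0.777, -0.003]
wrist_force: [9.1, 2.4, -2.4]
opening: 0.606
```

arm_command(deltas=[{"fingers": 0.3,"travel": [0,1,0],"turn": [0,0,0]},{"fingers": 0.3,"travel": [0,0,0],"turn": [0,0,0]}])

```text
time: 9.77
tcp_pos: [0.4886, -0.1951, 0.0148]
eef_rot: [0.002, -0.629, 0.777, -0.004]
wrist_force: [13.5, 2.2, -1.5]
opening: 0.61
```

arm_command(deltas=[{"fingers": 0.3,"travel": [0,-3,0],"turn": [0,0,0]},{"fingers": 0.3,"travel": [0,0,0.5],"turn": [0,0,0]},{"fingers": 0.3,"travel": [0,0,0.5],"turn": [0,0,0]},{"fingers": 0.3,"travel": [0,0,0],"turn": [0,0,0]}])

```text
time: 10.1
tcp_pos: [0.4889, -0.195, 0.0136]
eef_rot: [0.0, -0.63, 0.777, -0.001]
wrist_force: [3.4, 0.9, 6.4]
opening: 0.605
```

arm_command(deltas=[{"fingers": 0.65,"travel": [0,0,0],"turn": [0,0,0]},{"fingers": 0.7,"travel": [0,0,0],"turn": [0,0,0]},{"fingers": 0.78,"travel": [0,0,0],"turn": [0,0,0]},{"fingers": 0.78,"travel": [0,0,-5],"turn": [0,0,0]},{"fingers": 0.78,"travel": [0,0,-15],"turn": [0,0,0]},{"fingers": 0.78,"travel": [0,-15,-30],"turn": [0,0,0]},{"fingers": 0.78,"travel": [0,-20,-30],"turn": [0,0,0]},{"fingers": 0.78,"travel": [0,-20,-30],"turn": [0,0,0]},{"fingers": 0.78,"travel": [0,0,0],"turn": [0,0,0]},{"fingers": 0.78,"travel": [0,0,0],"turn": [0,0,0]}])

```text
time: 10.93
tcp_pos: [0.543, -0.2065, 0.1241]
eef_rot: [0.0, -0.63, 0.777, -0.001]
wrist_force: [-0.7, 0.7, -1.1]
opening: 0.784
```

```bash
cat >> h.py <<'E'
def far_end(p,im,c,z):
    """plate seen partly: tray-frame extents of colour at height z"""
    m=cv2.morphologyEx(mask(im,c,130,50),cv2.MORPH_OPEN,np.ones((5,5)))
    k=max(cv2.findContours(m,0,1)[0],key=cv2.contourArea)[:,0]
    q=wt(plane(p,k,z)*1000); r=rects(p,m,z,1000)[0]
    print(c,'tray x',np.round([q[:,0].min(),q[:,0].max()],1),'y',np.round([q[:,1].min(),q[:,1].max()],1),'yaw',r[3],'size',r[2],'ctr',np.round(wt(r[1]),1))
E
python3 - <<'E'
from h import *
plan([598.6,334,90],-92.3)
im,d,p=grab('wrist'); save('w5.png',im)
far_end(p,im,'red',.012); g=strip(p,im,10,100); print(wt(g[2:]))
E
```

```text
t 10.93 tcp [542.95, -206.54, 124.13] xyaw -101.92 zaxis [0.003, -0.002, -1.0] F [-0.7, 0.73, -1.11] open 0.784
turn [-0.16, -0.08, -9.62] 2 rows of [-0.08, -0.04, -4.81] | travel then [-542.34, -33.91, 34.13] 16 rows of [-33.9, -2.12, 2.13] | travel before turn [-540.42, 57.27, 33.33]
red tray x [-129.7  -32.8] y [-28.4  26.6] yaw 168.2 size [55. 97.] ctr [-81.2  -0.8]
strip edges yaw [-11.59, -12.13, -11.71] width med [68.4 68.7 69. ] mid [ 638.5 -226.9]
[62.94332573 -0.20676666]
```

View pics/w5.png

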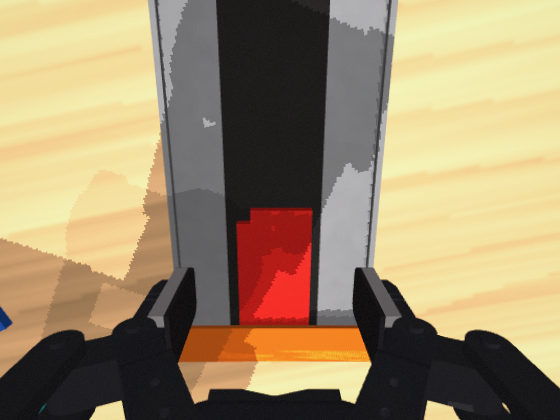

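Red lies under the orange lip (275,265), parallel to the strip and centred within 1 mm. Wall contact was felt before release. Next, yellow.

arm_command(deltas=[{"fingers": 0.85,"travel": [0,0,0],"turn": [0,0,-4.8]},{"fingers": 0.85,"travel": [0,0,0],"turn": [0,0,-4.8]},{"fingers": 0.85,"travel": [-33.9,-2.1,0],"turn": [0,0,0]},{"fingers": 0.85,"travel": [-33.9,-2.1,0],"turn": [0,0,0]},{"fingers": 0.85,"travel": [-33.9,-2.1,0],"turn": [0,0,0]},{"fingers": 0.85,"travel": [-33.9,-2.1,0],"turn": [0,0,0]},{"fingers": 0.85,"travel": [-33.9,-2.1,0],"turn": [0,0,0]},{"fingers": 0.85,"travel": [-33.9,-2.1,0],"turn": [0,0,0]},{"fingers": 0.85,"travel": [-33.9,-2.1,0],"turn": [0,0,0]},{"fingers": 0.85,"travel": [-33.9,-2.1,0],"turn": [0,0,0]},{"fingers": 0.85,"travel": [-33.9,-2.1,0],"turn": [0,0,0]},{"fingers": 0.85,"travel": [-33.9,-2.1,0],"turn": [0,0,0]}])

```text
time: 11.98
tcp_pos: [0.5755, 0.133, 0.1212]
eef_rot: [-0.001, -0.692, 0.722, 0.001]
wrist_force: [0.7, 0.1, 0.4]
opening: 0.851
```

arm_command(deltas=[{"fingers": 0.85,"travel": [-33.9,-2.1,3],"turn": [0,0,0]},{"fingers": 0.85,"travel": [-33.9,-2.1,3],"turn": [0,0,0]},{"fingers": 0.85,"travel": [-33.9,-2.1,3],"turn": [0,0,0]},{"fingers": 0.85,"travel": [-33.9,-2.1,3],"turn": [0,0,0]},{"fingers": 0.85,"travel": [-33.9,-2.1,3],"turn": [0,0,0]},{"fingers": 0.85,"travel": [-33.9,-2.1,3],"turn": [0,0,0]},{"fingers": 0.85,"travel": [0,0,0],"turn": [0,0,0]},{"fingers": 0.85,"travel": [0,0,0],"turn": [0,0,0]}])

```text
time: 12.65
tcp_pos: [0.5964, 0.3352, 0.1025]
eef_rot: [-0.002, -0.693, 0.721, 0.001]
wrist_force: [0.2, -1.2, 0.0]
opening: 0.849
```

```bash
python3 - <<'E'
from h import *
im,d,p=grab('wrist')
r=rects(p,mask(im,'yellow'),.008,1000); print(r)
r=min(r,key=lambda q:abs(q[1][1]-334)); y=r[3]-180 if r[3]>90 else r[3]
plan([*r[1],9],y-90)
E
```

```text
[(array([272., 207.]), array([598.9, 336. ]), array([ 54.3, 109.8]), np.float32(177.8))]
t 12.7 tcp [596.86, 333.96, 103.07] xyaw -92.3 zaxis [-0.003, -0.001, -1.0] F [-0.56, 0.06, -0.12] open 0.853
turn [0.18, -0.09, -0.1] 1 rows of [0.18, -0.09, -0.1] | travel then [-2.11, -1.96, 94.07] 3 rows of [-0.7, -0.65, 31.36] | travel before turn [-2.27, -2.25, 94.06]
```

arm_command(deltas=[{"fingers": 0.85,"travel": [-1,-1,30],"turn": [0.1,0,0]},{"fingers": 0.85,"travel": [-1,-1,30],"turn": [0,0,0]},{"fingers": 0.85,"travel": [0,0,18],"turn": [0,0,0]},{"fingers": 0.85,"travel": [0,0,8],"turn": [0,0,0]},{"fingers": 0.85,"travel": [0,0,4],"turn": [0,0,0]},{"fingers": 0.85,"travel": [0,0,2],"turn": [0,0,0]},{"fingers": 0.85,"travel": [0,0,0],"turn": [0,0,0]},{"fingers": 0.85,"travel": [0,0,0],"turn": [0,0,0]}])

```text
time: 13.37
tcp_pos: [0.6007, 0.3362, 0.0142]
eef_rot: [0.002, -0.692, 0.722, -0.001]
wrist_force: [0.0, -0.2, -0.4]
opening: 0.851
```

arm_command(deltas=[{"fingers": 0.85,"travel": [0,1.5,3],"turn": [0,0,0]},{"fingers": 0.85,"travel": [0,0,1.5],"turn": [0,0,0]},{"fingers": 0.85,"travel": [0,0,0],"turn": [0,0,0]},{"fingers": 0.6,"travel": [0,0,0],"turn": [0,0,0]},{"fingers": 0.4,"travel": [0,0,0],"turn": [0,0,0]},{"fingers": 0.3,"travel": [0,0,0],"turn": [0,0,0]},{"fingers": 0.3,"travel": [0,0,0],"turn": [0,0,0]},{"fingers": 0.3,"travel": [0,0,0],"turn": [0,0,0]},{"fingers": 0.3,"travel": [0,0,0],"turn": [0,0,0]}])

```text
time: 14.12
tcp_pos: [0.599, 0.3364, 0.009]
eef_rot: [0.001, -0.693, 0.721, -0.001]
wrist_force: [-0.6, -0.2, 6.3]
opening: 0.608
```

arm_command(deltas=[{"fingers": 0.3,"travel": [0,0,-5],"turn": [0,0,0]},{"fingers": 0.3,"travel": [0,0,-15],"turn": [0,0,0]},{"fingers": 0.3,"travel": [0,0,-30],"turn": [0,0,0]},{"fingers": 0.3,"travel": [0,0,-30],"turn": [0,0,0]},{"fingers": 0.3,"travel": [0,0,0],"turn": [0,0,0]},{"fingers": 0.3,"travel": [0,0,0],"turn": [0,0,0]}])

```text
time: 14.62
tcp_pos: [0.599, 0.3365, 0.09]
eef_rot: [0.002, -0.693, 0.721, -0.001]
wrist_force: [-0.5, -0.9, -1.3]
opening: 0.609
```

```bash
python3 - <<'E'
from h import *
im,d,p=grab('wrist'); s=monitor.get_state(); t=s['tcp_pos']*1000
for r in rects(p,mask(im,'yellow'),t[2]/1000-.001,2000): print(r, r[1]-t[:2])
plan([*tr(-17),90],-101.9)
E
```

```text
(array([275., 270.]), array([599. , 335.7]), array([ 54.5, 111.2]), np.float32(177.8)) [ 0.76275553 -0.50579626]
t 14.67 tcp [598.24, 336.21, 88.17] xyaw -92.34 zaxis [0.001, -0.0, -1.0] F [-0.17, -0.45, -1.95] open 0.605
turn [-0.08, 0.0, 9.56] 2 rows of [-0.04, 0.0, 4.78] | travel then [542.47, -75.61, -1.83] 16 rows of [33.9, -4.73, -0.11] | travel before turn [547.49, 15.48, -1.79]
```

arm_command(deltas=[{"fingers": 0.3,"travel": [0,0,0],"turn": [0,0,4.8]},{"fingers": 0.3,"travel": [0,0,0],"turn": [0,0,4.8]},{"fingers": 0.3,"travel": [33.9,-4.7,0],"turn": [0,0,0]},{"fingers": 0.3,"travel": [33.9,-4.7,0],"turn": [0,0,0]},{"fingers": 0.3,"travel": [33.9,-4.7,0],"turn": [0,0,0]},{"fingers": 0.3,"travel": [33.9,-4.7,0],"turn": [0,0,0]},{"fingers": 0.3,"travel": [33.9,-4.7,0],"turn": [0,0,0]},{"fingers": 0.3,"travel": [33.9,-4.7,0],"turn": [0,0,0]},{"fingers": 0.3,"travel": [33.9,-4.7,0],"turn": [0,0,0]},{"fingers": 0.3,"travel": [33.9,-4.7,0],"turn": [0,0,0]},{"fingers": 0.3,"travel": [33.9,-4.7,0],"turn": [0,0,0]},{"fingers": 0.3,"travel": [33.9,-4.7,0],"turn": [0,0,0]}])

```text
time: 15.67
tcp_pos: [0.5731, -0.0065, 0.0868]
eef_rot: [-0.0, -0.63, 0.777, 0.001]
wrist_force: [0.2, -0.2, -1.0]
opening: 0.611
```

arm_command(deltas=[{"fingers": 0.3,"travel": [33.9,-4.7,0],"turn": [0,0,0]},{"fingers": 0.3,"travel": [33.9,-4.7,0],"turn": [0,0,0]},{"fingers": 0.3,"travel": [33.9,-4.7,0],"turn": [0,0,0]},{"fingers": 0.3,"travel": [33.9,-4.7,0],"turn": [0,0,0]},{"fingers": 0.3,"travel": [33.9,-4.7,0],"turn": [0,0,0]},{"fingers": 0.3,"travel": [30,-4.7,0],"turn": [-3,0,0]},{"fingers": 0.3,"travel": [0,0,0],"turn": [-3.3,0,0]},{"fingers": 0.3,"travel": [0,0,0],"turn": [0,0,0]},{"fingers": 0.3,"travel": [0,0,0],"turn": [0,0,0]}])

```text
time: 16.42
tcp_pos: [0.5603, -0.2056, 0.0867]
eef_rot: [-0.034, -0.629, 0.776, 0.043]
wrist_force: [-0.1, 1.1, 0.4]
opening: 0.603
```

```bash
python3 - <<'E'
from h import *
plan([*tr(-16,-.3),25],-101.9,-6.3)
im,d,p=grab('wrist'); t=monitor.get_state()['tcp_pos']
for r in rects(p,mask(im,'yellow'),t[2],2000): print(r, wt(r[1]),wt(t*1000))
E
```

```text
t 16.42 tcp [560.28, -205.63, 86.65] xyaw -101.94 zaxis [-0.107, 0.024, -0.994] F [-0.12, 1.14, 0.38] open 0.603
turn [-0.02, 0.09, -0.03] 1 rows of [-0.02, 0.09, -0.03] | travel then [4.75, -8.78, 61.06] 2 rows of [2.38, -4.39, 30.53] | travel before turn [4.85, -8.76, 61.05]
(array([275., 270.]), array([ 559.5, -206.8]), array([ 55.3, 117.2]), np.float32(168.1)) [-18.54671612   3.14313875] [-18.23254342   5.00137096]
```

arm_command(deltas=[{"fingers": 0.3,"travel": [2,-4,25],"turn": [0,0,0]},{"fingers": 0.3,"travel": [2.2,-3,22],"turn": [0,0,0]},{"fingers": 0.3,"travel": [0,-1.8,10],"turn": [0,0,0]},{"fingers": 0.3,"travel": [0,0,4],"turn": [0,0,0]},{"fingers": 0.3,"travel": [0,0,0],"turn": [0,0,0]},{"fingers": 0.3,"travel": [0,0,0],"turn": [0,0,0]},{"fingers": 0.3,"travel": [0,0,0],"turn": [0,0,0]}])

```text
time: 17.05
tcp_pos: [0.5624, -0.2106, 0.0279]
eef_rot: [-0.034, -0.629, 0.776, 0.041]
wrist_force: [-0.4, 0.0, 0.0]
opening: 0.606
```

```bash
python3 -c "
from h import *
plan([*tr(-16,.3),19],-101.9,-6.3)"
```

```text
t 17.05 tcp [562.42, -210.64, 27.92] xyaw -101.92 zaxis [-0.104, 0.022, -0.994] F [-0.4, 0.03, 0.03] open 0.606
turn [-0.22, -0.02, -0.02] 1 rows of [-0.22, -0.02, -0.02] | travel then [-0.31, 0.11, 8.99] 1 rows of [-0.31, 0.11, 8.99] | travel before turn [-0.31, 0.15, 8.99]
```

arm_command(deltas=[{"fingers": 0.3,"travel": [0,0,3],"turn": [-0.2,0,0]},{"fingers": 0.3,"travel": [0,0,2],"turn": [0,0,0]},{"fingers": 0.3,"travel": [0,0,1.5],"turn": [0,0,0]},{"fingers": 0.3,"travel": [0,0,1],"turn": [0,0,0]},{"fingers": 0.3,"travel": [0,0,0],"turn": [0,0,0]},{"fingers": 0.3,"travel": [0,0,0],"turn": [0,0,0]}])

```text
time: 17.55
tcp_pos: [0.5611, -0.2105, 0.0192]
eef_rot: [-0.035, -0.629, 0.776, 0.043]
wrist_force: [0.2, -0.4, -1.4]
opening: 0.608
```

arm_command(deltas=[{"fingers": 0.3,"travel": [0,0,0.7],"turn": [0,0,0]},{"fingers": 0.3,"travel": [0,0,0],"turn": [0,0,0]},{"fingers": 0.3,"travel": [0,0,0],"turn": [0,0,0]}])

```text
time: 17.8
tcp_pos: [0.5611, -0.2105, 0.0189]
eef_rot: [-0.035, -0.629, 0.776, 0.043]
wrist_force: [-1.8, -0.2, 3.3]
opening: 0.606
```

arm_command(deltas=[{"fingers": 0.64,"travel": [0,0,0.3],"turn": [0,0,0]},{"fingers": 0.68,"travel": [0,0,0],"turn": [0,0,0]},{"fingers": 0.74,"travel": [0,0,0],"turn": [0,0,0]},{"fingers": 0.78,"travel": [0,0,0],"turn": [0,0,0]},{"fingers": 0.78,"travel": [0,0,-5],"turn": [0,0,0]},{"fingers": 0.78,"travel": [0,0,-15],"turn": [0,0,0]},{"fingers": 0.78,"travel": [0,0,-30],"turn": [0,0,0]},{"fingers": 0.78,"travel": [0,0,-30],"turn": [3,0,0]},{"fingers": 0.78,"travel": [0,0,-30],"turn": [3.5,0,0]},{"fingers": 0.78,"travel": [0,0,0],"turn": [0,0,0]},{"fingers": 0.78,"travel": [0,0,0],"turn": [0,0,0]}])

```text
time: 18.72
tcp_pos: [0.5717, -0.2129, 0.1298]
eef_rot: [0.001, -0.63, 0.777, -0.002]
wrist_force: [-0.4, -0.2, -0.8]
opening: 0.781
```

```bash
python3 - <<'E'
from h import *
plan([538.3,58.9,90],11.7-90)
im,d,p=grab('wrist'); save('w6.png',im)
far_end(p,im,'yellow',.018)
far_end(p,im,'red',.012)
C=cloud(p,d); m=cv2.erode(mask(im,'yellow',130,50),np.ones((5,5)))>0; X=C[m]*1000; q=wt(X)
A=np.c_[q,np.ones(len(q))]; print('yellow plane slope x,y,z0',np.round(np.linalg.lstsq(A,X[:,2],rcond=None)[0],3))
E
```

```text
t 18.72 tcp [571.66, -212.94, 129.77] xyaw -101.95 zaxis [0.005, -0.002, -1.0] F [-0.41, -0.19, -0.78] open 0.781
turn [-0.27, -0.11, -23.65] 4 rows of [-0.07, -0.03, -5.91] | travel then [-272.96, -22.46, 39.77] 8 rows of [-34.12, -2.81, 4.97] | travel before turn [-259.08, 89.12, 39.08]
yellow tray x [-74.1  39.7] y [-29.2  26.3] yaw 168.4 size [ 55.4 113.8] ctr [-17.3  -1.3]
red tray x [-130.6  -78.5] y [-28.4  26.6] yaw 78.0 size [52.1 55.1] ctr [-104.6   -0.9]
yellow plane slope x,y,z0 [-3.1000e-02  5.0000e-03  1.8209e+01]
```

View pics/w6.png

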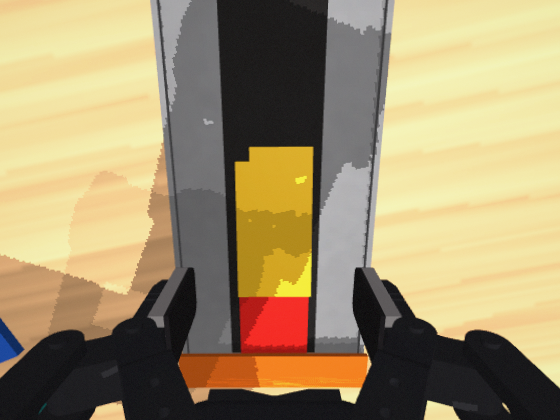

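Yellow (275,220) lies on red, parallel to the strip and centred, with red showing only near the lip. The fitted slope of 0.03 is lower than expected, so I'll check it against the depth bias on the floor before going on.

```bash
python3 - <<'E'
from h import *
im,d,p=grab('wrist'); C=cloud(p,d)*1000; q=wt(C); h=cv2.cvtColor(im,cv2.COLOR_RGB2HSV)
k=np.ones((7,7))
def prof(n,m,xs):
    for x in xs:
        s=m&(abs(q[...,0]-x)<4)&(abs(q[...,1])<33)
        if s.sum()>30: print(n,x,np.round(np.percentile(C[...,2][s],[10,50,90]),1))
prof('yel',cv2.erode(mask(im,'yellow',130,50),k)>0,range(-70,40,15))
prof('strip',(h[...,2]<45)&(d>0),range(45,110,15)); prof('red',cv2.erode(mask(im,'red',130,50),k)>0,range(-120,-70,12))
E
```

```text
yel -70 [22.6 23.5 24.2]
yel -55 [21.3 22.3 23.1]
yel -40 [19.7 20.6 21.6]
yel -25 [18.1 19.  19.9]
yel -10 [16.3 17.3 18.2]
yel 5 [14.7 15.6 16.5]
yel 20 [13.1 14.1 15. ]
yel 35 [11.6 12.5 13.5]
strip 45 [3.6 4.4 5.3]
strip 60 [3.5 4.4 5.3]
strip 75 [3.5 4.5 5.4]
strip 90 [3.4 4.3 5.2]
strip 105 [3.5 4.4 5.3]
red -120 [11.3 12.1 12.8]
red -108 [11.3 12.  12.8]
red -96 [11.3 12.1 12.8]
red -84 [11.4 12.1 12.9]
```

arm_command(deltas=[{"fingers": 0.85,"travel": [0,0,0],"turn": [0,0,-5.9]},{"fingers": 0.85,"travel": [0,0,0],"turn": [0,0,-5.9]},{"fingers": 0.85,"travel": [0,0,0],"turn": [0,0,-5.9]},{"fingers": 0.85,"travel": [0,0,0],"turn": [-0.2,0,-5.9]},{"fingers": 0.85,"travel": [-34,-2.8,0],"turn": [0,0,0]},{"fingers": 0.85,"travel": [-34,-2.8,0],"turn": [0,0,0]},{"fingers": 0.85,"travel": [-34,-2.8,0],"turn": [0,0,0]},{"fingers": 0.85,"travel": [-34,-2.8,5],"turn": [0,0,0]},{"fingers": 0.85,"travel": [-34,-2.8,5],"turn": [0,0,0]},{"fingers": 0.85,"travel": [-34,-2.8,5],"turn": [0,0,0]},{"fingers": 0.85,"travel": [-34,-2.8,5],"turn": [0,0,0]},{"fingers": 0.85,"travel": [-34,-2.8,5],"turn": [0,0,0]}])

```text
time: 19.82
tcp_pos: [0.5375, 0.0598, 0.101]
eef_rot: [0.002, 0.775, -0.632, -0.002]
wrist_force: [1.3, 0.3, 0.2]
opening: 0.848
```

arm_command(deltas=[{"fingers": 0.85,"travel": [0,0,0],"turn": [0,0,0]},{"fingers": 0.85,"travel": [0,0,0],"turn": [0,0,0]}])

```text
time: 19.98
tcp_pos: [0.5376, 0.0598, 0.1012]
eef_rot: [0.002, 0.776, -0.63, -0.002]
wrist_force: [0.4, -0.4, -0.0]
opening: 0.849
```

```bash
python3 - <<'E'
from h import *
im,d,p=grab('wrist')
r=rects(p,mask(im,'blue'),.008,1000); print(r)
r=min(r,key=lambda q:abs(q[1][1]-59)); plan([*r[1],9],r[3]-90)
E
```

```text
[(array([277., 210.]), array([538.2,  57.6]), array([ 53.2, 109.5]), np.float32(11.5))]
t 20.03 tcp [538.12, 58.54, 101.55] xyaw -78.27 zaxis [-0.004, -0.001, -1.0] F [-0.59, 0.07, 0.66] open 0.848
turn [0.23, 0.01, 0.23] 1 rows of [0.23, 0.01, 0.23] | travel then [0.94, 0.1, 92.55] 3 rows of [0.31, 0.03, 30.85] | travel before turn [0.96, -0.26, 92.55]
```

arm_command(deltas=[{"fingers": 0.85,"travel": [1,0,30],"turn": [0.2,0,0.2]},{"fingers": 0.85,"travel": [0,0,30],"turn": [0,0,0]},{"fingers": 0.85,"travel": [0,0,17],"turn": [0,0,0]},{"fingers": 0.85,"travel": [0,0,8],"turn": [0,0,0]},{"fingers": 0.85,"travel": [0,0,3],"turn": [0,0,0]},{"fingers": 0.85,"travel": [0,0,2],"turn": [0,0,0]},{"fingers": 0.85,"travel": [0,0,0],"turn": [0,0,0]},{"fingers": 0.85,"travel": [0,0,0],"turn": [0,0,0]}])

```text
time: 20.7
tcp_pos: [0.5392, 0.057, 0.0135]
eef_rot: [-0.001, 0.774, -0.633, 0.001]
wrist_force: [-0.1, -0.6, 0.6]
opening: 0.85
```

arm_command(deltas=[{"fingers": 0.85,"travel": [-0.5,0.7,3],"turn": [0,0,0]},{"fingers": 0.85,"travel": [0,0,1.2],"turn": [0,0,0]},{"fingers": 0.85,"travel": [0,0,0],"turn": [0,0,0]},{"fingers": 0.6,"travel": [0,0,0],"turn": [0,0,0]},{"fingers": 0.4,"travel": [0,0,0],"turn": [0,0,0]},{"fingers": 0.3,"travel": [0,0,0],"turn": [0,0,0]},{"fingers": 0.3,"travel": [0,0,0],"turn": [0,0,0]},{"fingers": 0.3,"travel": [0,0,0],"turn": [0,0,0]},{"fingers": 0.3,"travel": [0,0,0],"turn": [0,0,0]}])

```text
time: 21.45
tcp_pos: [0.5379, 0.0576, 0.0091]
eef_rot: [-0.001, 0.774, -0.633, 0.001]
wrist_force: [-1.7, -0.4, 6.2]
opening: 0.612
```

arm_command(deltas=[{"fingers": 0.3,"travel": [0,0,-5],"turn": [0,0,0]},{"fingers": 0.3,"travel": [0,0,-15],"turn": [0,0,0]},{"fingers": 0.3,"travel": [0,0,-30],"turn": [0,0,0]},{"fingers": 0.3,"travel": [0,0,-30],"turn": [0,0,0]},{"fingers": 0.3,"travel": [0,0,0],"turn": [0,0,0]},{"fingers": 0.3,"travel": [0,0,0],"turn": [0,0,0]}])

```text
time: 21.95
tcp_pos: [0.5383, 0.0575, 0.0898]
eef_rot: [-0.001, 0.774, -0.633, 0.002]
wrist_force: [-0.7, -1.1, -1.6]
opening: 0.602
```

```bash
python3 - <<'E'
from h import *
im,d,p=grab('wrist'); s=monitor.get_state(); t=s['tcp_pos']*1000
for r in rects(p,mask(im,'blue'),t[2]/1000-.001,2000): print(r, r[1]-t[:2])
plan([*tr(57,.2),90],-101.9)
E
```

```text
(array([275., 270.]), array([538.6,  56.7]), array([ 54.2, 110.7]), np.float32(11.5)) [ 1.08910571 -0.90781225]
t 22.0 tcp [537.51, 57.61, 88.45] xyaw -78.54 zaxis [0.002, 0.0, -1.0] F [-0.24, 0.07, -1.59] open 0.608
turn [-0.12, 0.01, 23.36] 4 rows of [-0.03, 0.0, 5.84] | travel then [257.13, -151.59, -1.55] 8 rows of [32.14, -18.95, -0.19] | travel before turn [296.16, -37.22, -1.38]
```

arm_command(deltas=[{"fingers": 0.3,"travel": [0,0,0],"turn": [0,0,5.8]},{"fingers": 0.3,"travel": [0,0,0],"turn": [0,0,5.8]},{"fingers": 0.3,"travel": [0,0,0],"turn": [0,0,5.8]},{"fingers": 0.3,"travel": [0,0,0],"turn": [0,0,5.9]},{"fingers": 0.3,"travel": [32.1,-19,0],"turn": [0,0,0]},{"fingers": 0.3,"travel": [32.1,-19,0],"turn": [0,0,0]},{"fingers": 0.3,"travel": [32.1,-19,0],"turn": [0,0,0]},{"fingers": 0.3,"travel": [32.1,-19,0],"turn": [0,0,0]},{"fingers": 0.3,"travel": [32.1,-19,0],"turn": [0,0,0]},{"fingers": 0.3,"travel": [32.1,-19,0],"turn": [0,0,0]},{"fingers": 0.3,"travel": [32.1,-19,0],"turn": [0,0,0]},{"fingers": 0.3,"travel": [32.1,-19,0],"turn": [-3,0,0]}])

```text
time: 23.0
tcp_pos: [0.6326, -0.2263, 0.0868]
eef_rot: [-0.016, -0.63, 0.776, 0.022]
wrist_force: [1.2, -0.2, -0.4]
opening: 0.608
```

arm_command(deltas=[{"fingers": 0.3,"travel": [0,0,0],"turn": [-3.2,0,0]},{"fingers": 0.3,"travel": [0,0,0],"turn": [0,0,0]},{"fingers": 0.3,"travel": [0,0,0],"turn": [0,0,0]}])

```text
time: 23.25
tcp_pos: [0.6333, -0.2245, 0.0863]
eef_rot: [-0.034, -0.629, 0.775, 0.043]
wrist_force: [0.3, 0.5, -0.4]
opening: 0.612
```

```bash
python3 -c "
from h import *
plan([*tr(57,.2),25],-101.9,-6.3)"
```

```text
t 23.25 tcp [633.35, -224.54, 86.26] xyaw -101.84 zaxis [-0.106, 0.024, -0.994] F [0.3, 0.47, -0.37] open 0.612
turn [-0.07, 0.09, 0.07] 1 rows of [-0.07, 0.09, 0.07] | travel then [0.81, -6.35, 60.93] 2 rows of [0.41, -3.18, 30.46] | travel before turn [0.92, -6.28, 60.93]
```

arm_command(deltas=[{"fingers": 0.3,"travel": [0.8,-3,25],"turn": [0,0,0]},{"fingers": 0.3,"travel": [0,-2.5,22],"turn": [0,0,0]},{"fingers": 0.3,"travel": [0,-0.9,10],"turn": [0,0,0]},{"fingers": 0.3,"travel": [0,0,4],"turn": [0,0,0]},{"fingers": 0.3,"travel": [0,0,0],"turn": [0,0,0]},{"fingers": 0.3,"travel": [0,0,0],"turn": [0,0,0]},{"fingers": 0.3,"travel": [0,0,0],"turn": [0,0,0]}])

```text
time: 23.83
tcp_pos: [0.6341, -0.2258, 0.0286]
eef_rot: [-0.033, -0.63, 0.775, 0.04]
wrist_force: [-0.4, -0.6, -0.3]
opening: 0.61
```

```bash
python3 -c "
from h import *
plan([*tr(57,.2),19],-101.9,-6.3)"
```

```text
t 23.83 tcp [634.06, -225.76, 28.65] xyaw -101.82 zaxis [-0.102, 0.021, -0.995] F [-0.42, -0.6, -0.33] open 0.61
turn [-0.33, -0.02, 0.07] 1 rows of [-0.33, -0.02, 0.07] | travel then [-0.24, 0.26, 9.73] 1 rows of [-0.24, 0.26, 9.73] | travel before turn [-0.24, 0.31, 9.73]
```

arm_command(deltas=[{"fingers": 0.3,"travel": [0,0,3],"turn": [-0.3,0,0]},{"fingers": 0.3,"travel": [0,0,2],"turn": [0,0,0]},{"fingers": 0.3,"travel": [0,0,2],"turn": [0,0,0]},{"fingers": 0.3,"travel": [0,0,1],"turn": [0,0,0]},{"fingers": 0.3,"travel": [0,0,0],"turn": [0,0,0]},{"fingers": 0.3,"travel": [0,0,0],"turn": [0,0,0]}])

```text
time: 24.33
tcp_pos: [0.6326, -0.2256, 0.0193]
eef_rot: [-0.035, -0.629, 0.775, 0.044]
wrist_force: [-0.3, -0.1, -0.2]
opening: 0.609
```

arm_command(deltas=[{"fingers": 0.3,"travel": [0,0,0.6],"turn": [0,0,0]},{"fingers": 0.3,"travel": [0,0,0],"turn": [0,0,0]},{"fingers": 0.3,"travel": [0,0,0],"turn": [0,0,0]}])

```text
time: 24.58
tcp_pos: [0.6327, -0.2255, 0.0191]
eef_rot: [-0.035, -0.629, 0.775, 0.043]
wrist_force: [-1.1, 1.2, 3.7]
opening: 0.61
```

arm_command(deltas=[{"fingers": 0.64,"travel": [0,0,0.3],"turn": [0,0,0]},{"fingers": 0.68,"travel": [0,0,0],"turn": [0,0,0]},{"fingers": 0.74,"travel": [0,0,0],"turn": [0,0,0]},{"fingers": 0.78,"travel": [0,0,0],"turn": [0,0,0]},{"fingers": 0.78,"travel": [0,0,-5],"turn": [0,0,0]},{"fingers": 0.78,"travel": [0,0,-15],"turn": [0,0,0]},{"fingers": 0.78,"travel": [0,0,-30],"turn": [0,0,0]},{"fingers": 0.78,"travel": [0,10,-35],"turn": [3,0,0]},{"fingers": 0.78,"travel": [0,25,-30],"turn": [3.5,0,0]},{"fingers": 0.78,"travel": [0,25,-30],"turn": [0,0,0]},{"fingers": 0.78,"travel": [0,0,0],"turn": [0,0,0]},{"fingers": 0.78,"travel": [0,0,0],"turn": [0,0,0]}])

```text
time: 25.58
tcp_pos: [0.5847, -0.2157, 0.1681]
eef_rot: [0.001, -0.63, 0.776, -0.003]
wrist_force: [0.8, -0.6, 0.4]
opening: 0.78
```

```bash
python3 - <<'E'
from h import *
print(monitor.get_state()['tcp_pos'])
im,d,p=grab('wrist'); save('w7.png',im); C=cloud(p,d)*1000; q=wt(C); k=np.ones((7,7))
for c,z,xs in (('red',.012,range(-125,-70,15)),('yellow',.018,range(-70,5,15)),('blue',.018,range(0,110,15))):
    far_end(p,im,c,z); m=cv2.erode(mask(im,c,130,50),k)>0
    print([(x,round(float(np.median(C[...,2][s])),1)) for x in xs if (s:=m&(abs(q[...,0]-x)<4)&(abs(q[...,1])<33)).sum()>30])
E
```

```text
[ 0.58472172 -0.2157429   0.16805291]
red tray x [-130.2  -77.8] y [-28.5  26.7] yaw 78.1 size [52.3 55.3] ctr [-104.    -0.9]
[(-125, 12.0), (-110, 12.1), (-95, 12.1), (-80, 12.1)]
yellow tray x [-73.5  -0.3] y [-29.2  26.4] yaw 168.1 size [55.5 73.1] ctr [-36.9  -1.3]
[(-70, 23.5), (-55, 22.2), (-40, 20.6), (-25, 19.0), (-10, 17.3)]
blue tray x [  1.3 111.1] y [-29.1  27. ] yaw 168.1 size [ 56.1 109.8] ctr [56.2 -1. ]
[(15, 22.6), (30, 21.0), (45, 19.3), (60, 17.7), (75, 16.0), (90, 14.3), (105, 12.6)]
```

View pics/w7.png

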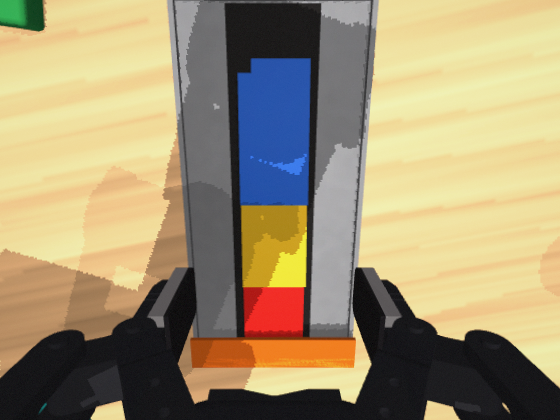

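The row is straight: red (275,312), yellow (275,246) and blue (275,132), each overlapping the one before, blue's end clear of the far rim. Positions and slopes match the targets, and the arm is clear, so I'll hand in.

```bash
python3 -c "
from h import *
print(workorder.finish_job())"
```

```text
the job is handed in; nothing more can be done
None
```

I laid out the three scrapers in the order asked and handed the job in at about 26 s; no verdict is reported.

| Scraper | Seen centre, along tray x (mm) | Ideal (mm) | Across, from centre line (mm) | How it lies |
|---|---|---|---|---|
| Red | far end at about -33 before it was covered | far end -35 | -0.9 | flat, top at 12 mm |
| Yellow | -17.3 | -17 | -1.3 | slopes about 0.105 rad |
| Blue | 56.2 | 56 | -1.0 | slopes about 0.11 rad |

- **Red home:** I pushed red until it met the end wall at up to about 14 N. I eased off before releasing, and about 3 N of wall contact was still felt. The far end read about 2 mm past the ideal, which is within measuring error.
- **Gentle placing:** each scraper was lowered until a light contact of 3 to 6 N before the fingers opened.
- **One odd reading:** the first slope fit for yellow gave 0.03 rad. A height profile along the plate, checked against the tray floor, gave 0.105 rad, so I took the first fit as spoiled by stray depth points.
- **Not checked:** I did not re-measure the bystanders and the two teal plates after the job. The gripper was never lowered next to them and the forces showed no contact with them.

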